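# Set up the rinse spout: preset the valve, draw the spout leg to its mark and clamp it

## Task

The water is still off at the wall; set up the rinse station on the laundry counter. First turn the black valve handle until it lines up with the two index ribs on the ring under it. Then, leaving the cam lever open, pull the sprung spout leg out by its upright tab until its pointer stands on the marker clip, and while you keep it there squeeze the cam lever fully shut towards the tab; finish still holding the leg there, lever and tab pinched between the fingers, and leave the bottle, cup and brush alone.

Things in the scene. Friction and masses are not known exactly. Their poses are not given: they have to be found in the camera images.
- station: Fixed rinse station on a white base plate 130 x 340 mm. Origin under the plate on the counter; its y axis runs along the horizontal steel inner tube (22 mm thick, centre 72 mm up), from the valve (at y = -165 mm) to the drip tray (35 mm high, y = +160 to +360 mm); z is up. An aluminium scale strip runs along y at x = +46 mm, top 77 mm up. It keeps still.
- valve (a joint): Valve handle angle in rad, 0 to 1.571, turning counter-clockwise seen from above as the value grows; at 0 the handle bar lies across the tube (along the station's x), at 1.571 along it (valve fully open). Starts near 0 to 0.3. Turns stiffly (0.12 N m) and stays where it is left.
- valve_grip (a point): Centre of the black valve handle bar, 110 mm above the counter, on the vertical turning axis. The bar is 64 mm long along this point's x axis, 14 mm wide along its y axis and 28 mm high; free space under it down to the ring, 14 mm.
- dial: White index ring disc under the valve handle, 100 mm across, concentric with the handle; origin at its underside centre (69 mm up), its top 75 mm up. Two black ribs (15 x 6 mm, 4 mm high) near its rim lie on its x axis, on either side: the handle bar has to lie in line with them (either end). Set at about 0.55 to 1.1 rad from the station's x axis; it keeps still.
- spout: Sliding spout leg: grey sleeve 36 x 80 x 36 mm (origin at its centre, 72 mm up; axes as the station's) with a steel spout 29 mm thick ahead of it (+y). Slides along the station's y from 0 (sleeve at station y = 0, its start) to 150 mm. A spring always pulls it back towards the valve with 3 to 6 N, lever open or shut, so it must be held.
- pointer (a point): Tip of the leg's black pointer blade (3 mm wide), on the sleeve's +x side at the leg's y = 0, 37 mm from the tube axis, 84 mm above the counter. It goes beside the middle of the marker clip.
- tab (a point): Upright grey tab fixed on top of the spout leg: 30 mm wide (x), 8 mm thick (y), 62 mm high; this point is the centre of its foot, 90 mm above the counter and 15 mm behind (-y) the leg's origin; axes as the leg's. Its back face (-y) is 19 mm behind the leg's origin; a finger pushing +y on it draws the leg out.
- lever (a joint): Cam lever on the leg, in rad: 0 shut (upright, parallel to the tab, at a stop), 0.5 open (leaning away, to +y); starts 0.42 to 0.5. Pivot 13 mm ahead (+y) of the leg's origin, 99 mm up, axis along x; tip 52 mm from it. Needs 3 N at the tip, stays where left. Over their outer faces, tab and lever measure 36 mm shut, about 62 mm at the tip when open.
- paddle (a point): Black paddle of the cam lever, 30 mm wide (x), 8 mm thick (y), 36 mm long (z, along the lever); this point is its centre, 34 mm from the lever's pivot.
- marker: Black marker clip on the scale strip, the length mark: 12 mm wide along the station's y, 30 mm across (x from -8 to +22 mm of its origin), 5 mm high; origin on the strip's top at mid-width, 46 mm to the +x side of the tube axis, 77 mm above the counter, axes as the station's. The leg is at length when its pointer points at the clip's middle. At station y = 50 to 115 mm; it keeps still.
- detergent: White detergent bottle, 68 mm across, 170 mm high, standing loose on the counter beyond the station; origin at its foot. Leave alone.
- measure: Clear plastic measuring cup, 72 mm across, 70 mm high, loose, beyond the station; origin at its foot. Leave alone.
- brush: Laundry brush, 50 x 120 x 38 mm, wooden back up, loose, on the robot's side of the station; origin at its underside centre. Leave alone.

How it is judged:
By the outcome, as a careful person would: the job done as asked, in the order asked, and still so for the second after the job is handed in, while the arm keeps its last pose, push and grip.
It also fails if it takes over 59 s, if anything falls off the work surface, if the arm or the gripper's body presses on something with over 40 N, if the wrist force passes 120 N, or if a joint passes its speed limit or range.

## Robot

A 6-joint arm with a two-finger parallel gripper is mounted at the origin on the work surface. World frame = base frame: x ahead of the robot, y to its left, z up, the work surface at z = 0. Lengths are in m, angles in rad, forces in N, time in s.
With the tool pointing down it reaches from about 0.3 to 0.875 m from the base axis. Payload 4.2 kg.
Tool frame: the origin (TCP) lies midway between the tips of the shut fingers; the grasp point (between the pads) lies behind it (bot.pinch_z is the z of the grasp point in the tool frame, in m); z points along the fingers, y is the line along which they close (so a half turn about z gives the same grasp; the last joint's range is limited). The gripper opens to 85 mm and grips with 20 to 120 N. Pads are 22 mm wide; open, the fingers measure 114 mm over their backs; the gripper's body (76 mm by 85 mm) begins 54 mm behind the grasp point. The pads swing forward as they close: fully open they stand 13 mm farther back than shut.
Start: joints at [1.23, 0.32, 1.565, -0, 1.257, -0.02], TCP at [0.181, 0.546, 0.202] pointing down, gripper open.
Joint ranges: [-3.11, 3.11], [-0.84, 2.01], [0.21, 2.61], [-1.34, 4.49], [0.05, 2.63], [-2.56, 2.56]. Speed limits (rad/s): [2.57, 2.57, 3.14, 3.14, 3.14, 3.14].

## Interface

Orientations are given as a unit quaternion [w, x, y, z].
In Python, from rig import telemetry, cams, workorder, bot gives the robot as it stands.
- The arm moves only by the tool drive_tool, never from a script. Its argument "series" is a list that holds one entry, the list of rows, each a list of 5 numbers: the closure, from 0 (fully open) to 1 (shut), then the shift along the tool's x, y, z in mm, then the turn about the tool's z in rad. In form: [[[grip, x, y, z, twist], ...]]. A call has 1 to 10 rows; each row is the pose to reach, as a shift and turn from the pose commanded when the call began, along the tool's axes at that moment; what a row does not reach only later rows make up. A row lasts 1/12 s, in which the tool goes at most 41.7 mm and 7.16 degrees, less where a joint would pass 70% of its speed; a pose out of reach is approached as far as the arm can. A call with a gripper value outside its range is refused whole. The fingers move at their own pace and stop on an object; the grip force is fixed at half the most. Time passes only in rows, so rows that repeat a pose let the fingers close. It gives the time, the measured TCP pose, the force, the opening and the grip force at its end, in the units of the state.
- telemetry.get_state(): the state, without advancing time (a new reading comes with each control period).
- cams.get_image(name): name is "scene" or "top"; returns (picture, depth): 420x560x3 uint8, blue, green, red; 420x560 float32, m along the optical axis (not along the pixel's ray), 0 where there is no reading.
- cams.camera_params(name): a dict with "fx", "fy", "cx", "cy" (pixels), "rvec" (rotation vector, rad) and "tvec" (3), from world to camera coordinates, as OpenCV has them. Camera axes: x right, y down, z forward; pixel columns grow to the right and rows downward; lengths in m; the calibration is good to about 2 mm. A picture is of the moment at which its call begins. camera_params takes no time and is no camera call.
- workorder.close_job(): hands the job in; it is judged then, once.
The state is a dict: "t": time; "joint_pos": joint angles; "joint_vel": joint speeds; "effort": joint torques, N m; "tool_pos": TCP position; "ee_rot": TCP orientation; "ft_force": force on the tool from outside, world axes, zero at the start; "torque": the same for the moment, N m; "gripper_width": opening from 0.0 (shut) to 1.0 (fully open); "gripper_force": force on a finger pad.
Only numpy, scipy, OpenCV 4.12 (cv2) and the standard library are available. Lean on these libraries where they do the work, as an engineer would, in place of code of your own. Each camera call takes 0.05 s, during which the arm holds its last target. There are 200 camera calls.

## Working session

There is one attempt and no reset: what is moved stays moved. The work goes in short steps, Python scripts to look and compute and a tool call to move; the robot and the scene stay as the last step left them, time stands still between calls to the robot, and variables do not carry over. Pictures are saved under pics/ and viewed, at most 10 in all, crops included, and the job is handed in when it is done.

Besides the shell and the picture viewer there is one more tool, called after "Call:" as name(argument=value, ...), one argument or row to a line, values as JSON. drive_tool: Moves the arm, as the interface text tells. Its arguments: {"type":"object","properties":{"series":{"type":"array"}},"required":["series"]}

```bash
mkdir -p pics; ls; python3 - <<'E'
from rig import telemetry,cams,workorder,bot
import cv2,numpy as np
s=telemetry.get_state()
print({k:np.round(s[k],3) for k in s}, bot.pinch_z)
for n in("scene","top"):
    p,d=cams.get_image(n); cv2.imwrite(f"pics/{n}0.png",p); np.save(f"{n}0.npy",d)
    c=cams.camera_params(n);R=cv2.Rodrigues(np.array(c["rvec"]))[0];print(n,c,-R.T@np.array(c["tvec"]).ravel())
E
```

```text
pics
{'t': np.float64(0.0), 'joint_pos': array([ 1.23 ,  0.32 ,  1.566,  0.   ,  1.257, -0.02 ]), 'joint_vel': array([ 0.002, -0.   ,  0.001, -0.001, -0.   ,  0.   ]), 'effort': array([-0.0000e+00, -4.1554e+01, -2.3417e+01,  0.0000e+00,  8.0000e-03,
       -0.0000e+00]), 'tool_pos': array([0.181, 0.545, 0.201]), 'ee_rot': array([-0.   ,  0.16 ,  0.987, -0.001]), 'ft_force': array([-0.25 ,  0.441, -0.248]), 'torque': array([-0.02 ,  0.044, -0.007]), 'gripper_force': np.float64(0.0), 'gripper_width': np.float64(0.999)} -0.0187
scene {'fx': 514.013572166272, 'fy': 514.013572166272, 'cx': 276.48719710646486, 'cy': 209.44461636899183, 'rvec': array([ 1.79296301,  1.86566613, -0.66261618]), 'tvec': array([ 0.07965992, -0.36673199,  1.3123318 ])} [ 1.11596512 -0.03739381  0.7850327 ]
top {'fx': 515.2059379914974, 'fy': 515.2059379914974, 'cx': 280.13502604437514, 'cy': 211.11091140389703, 'rvec': array([ 2.14958263, -2.09636049,  0.21666809]), 'tvec': array([-0.07460409,  0.58930927,  1.11713395])} [ 0.36367391 -0.05230655  1.21072076]
```

View pics/scene0.png

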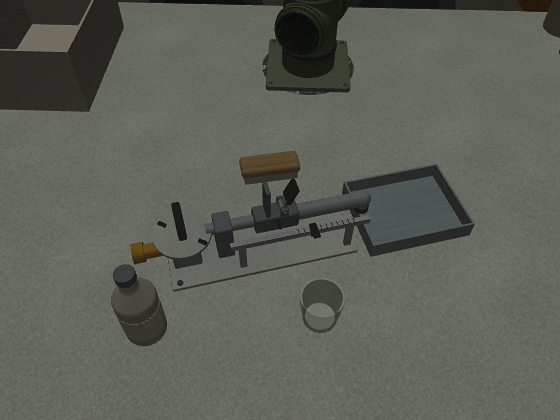

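View pics/top0.png

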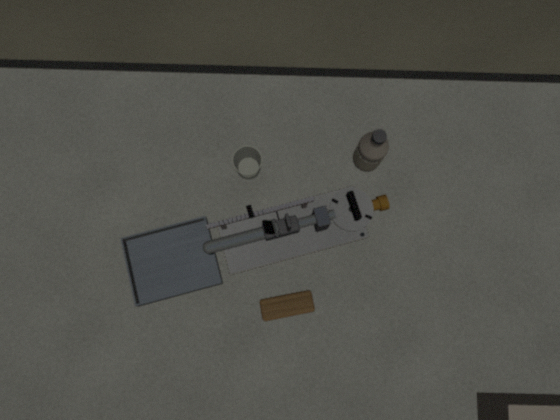

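Scene view: handle at about (180,221) with ribs at (161,224) and (203,241), leg tab and lever at (267,195) and (291,190), marker at (314,230). Top view: handle (354,206), ribs (335,201) and (369,217), marker (250,211), lever (269,228), pointer near (278,217).

```bash
cat > h.py <<'E'
import cv2,numpy as np
from rig import telemetry,cams,workorder,bot
def cam(n):
    c=cams.camera_params(n);R=cv2.Rodrigues(np.array(c["rvec"]))[0];t=np.array(c["tvec"]).ravel()
    K=np.array([[c["fx"],0,c["cx"]],[0,c["fy"],c["cy"]],[0,0,1]]);return K,R,t
def ray(n,uv,z):
    K,R,t=cam(n);o=-R.T@t;d=R.T@np.linalg.inv(K)@[uv[0],uv[1],1];return o+d*(z-o[2])/d[2]
def proj(n,P):
    K,R,t=cam(n);q=K@(R@np.array(P)+t);return q[:2]/q[2]
E
python3 - <<'E'
from h import *
p=cv2.imread("pics/top0.png")
x0,y0,w,h=195,165,200,110
c=cv2.resize(p[y0:y0+h,x0:x0+w],None,fx=4,fy=4,interpolation=cv2.INTER_CUBIC)
cv2.imwrite("pics/topc.png",np.clip(c*2.0,0,255).astype(np.uint8))
q=cv2.imread("pics/scene0.png")[150:290,140:340]
cv2.imwrite("pics/scenec.png",np.clip(cv2.resize(q,None,fx=4,fy=4,interpolation=cv2.INTER_CUBIC)*1.8,0,255).astype(np.uint8))
g=cv2.cvtColor(p,6).astype(float)
print(g[206,354],g[201,335],g[230,270])
m=np.zeros(g.shape,np.uint8);m[y0:y0+h,x0:x0+w]=(g[y0:y0+h,x0:x0+w]<40)
n,l,st,ce=cv2.connectedComponentsWithStats(m)
for i in range(1,n):
    if st[i,4]<8: continue
    ct=np.argwhere(l==i)[:,::-1].astype(np.float32)
    print(st[i],ce[i].round(1),ct.shape, cv2.fitLine(ct,2,0,.01,.01).ravel()[:2].round(3))
E
```

```text
12.0 20.0 9.0
[346 191  15  29 220] [353.2 205.3] (220, 2) [0.303 0.953]
[332 199   6   4  13] [334.2 200.5] (13, 2) [0.897 0.441]
[247 205   7  13  56] [249.8 211.2] (56, 2) [0.236 0.972]
[366 215   5   4  11] [367.9 216.4] (11, 2) [0.881 0.474]
[284 217   7  15  34] [286.9 225. ] (34, 2) [0.327 0.945]
[263 220  12  15 142] [268.2 227.1] (142, 2) [0.448 0.894]
[314 223  15   8  55] [319.8 227. ] (55, 2) [ 1.    -0.017]
[279 231  19   6  24] [287.3 233.5] (24, 2) [ 0.965 -0.261]
[266 236  12   4  16] [271.8 237.6] (16, 2) [ 0.965 -0.263]
```

View pics/topc.png

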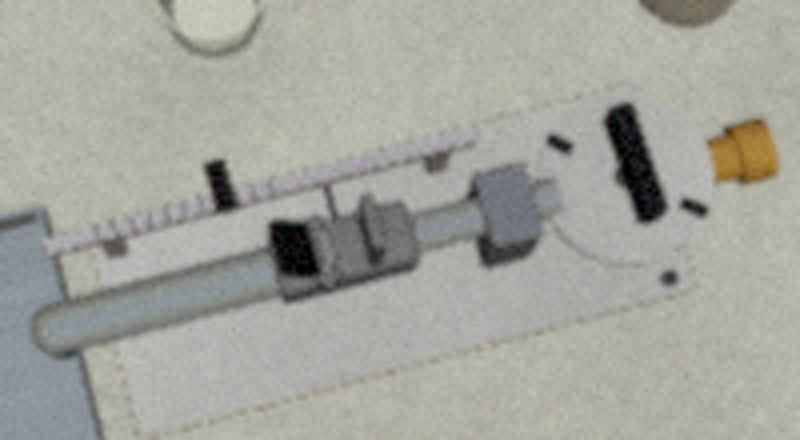

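View pics/scenec.png

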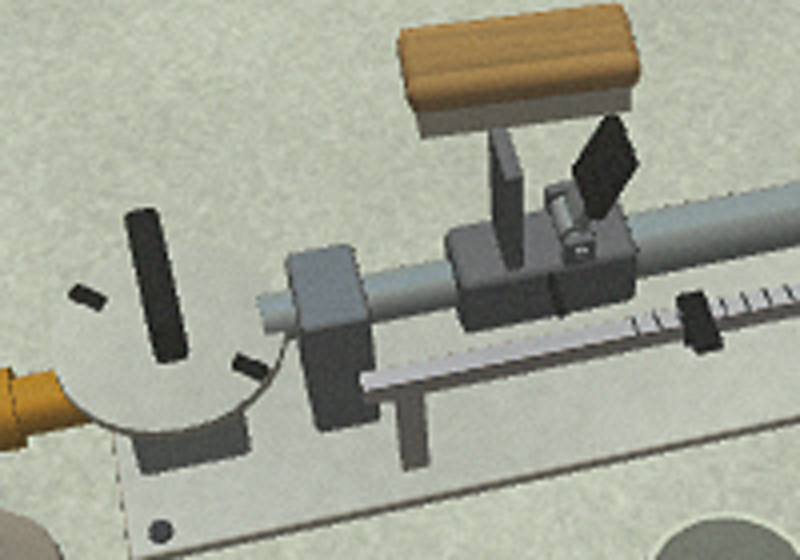

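The crops give the ribs at crop pixels (560,143) and (695,207), the strip line from (48,241) to (477,136), the plate edge from (145,432) to (692,285) and the pointer at (333,200). The lever is open and the station's y axis points image-left.

```bash
python3 - <<'E'
from h import *
C=lambda u,v:(195+u/4-.4,165+v/4-.4)
S=lambda u,v:(140+u/4-.4,150+v/4-.4)
ang=lambda a,b:np.degrees(np.arctan2(*(b-a)[1::-1]))
r1,r2=ray("top",(334.2,200.5),.079),ray("top",(367.9,216.4),.079)
s1,s2=ray("scene",S(88,297),.079),ray("scene",S(250,367),.079)
print("dial",(r1+r2)/2,ang(r2,r1),np.linalg.norm(r1-r2),"|",(s1+s2)/2,ang(s2,s1),np.linalg.norm(s1-s2))
hc=ray("top",(353.2,205.3),.122);print("handle",hc)
print("h ang top",ang(ray("top",C(650,212),.124),ray("top",C(620,107),.124)), "scene",ang(ray("scene",S(141,212),.124),ray("scene",S(172,358),.124)),(ray("scene",S(141,212),.124)+ray("scene",S(172,358),.124))/2)
print("strip",ang(ray("top",C(477,136),.077),ray("top",C(48,241),.077)),"plate",ang(ray("top",C(692,285),.01),ray("top",C(145,432),.01)))
print("marker",ray("top",(249.8,211.2),.082), ray("scene",S(697,310),.082))
print("pointer tip",ray("top",C(329,184),.084))
E
```

```text
dial [ 0.59713482 -0.21857089  0.079     ] 65.52170996423983 0.08312302366022802 | [ 0.59785531 -0.21880543  0.079     ] -114.55554838039403 0.08237800545688308
handle [ 0.59529415 -0.2170242   0.122     ]
h ang top 15.557102739038049 scene 18.293272219111483 [ 0.6065383  -0.21591364  0.124     ]
strip 105.5260648488426 plate 106.48652346361851
marker [0.58426786 0.00801558 0.082     ] [0.57943978 0.00702556 0.082     ]
pointer tip [ 0.58681726 -0.05229006  0.084     ]
```

```bash
cat >> h.py <<'E'
from scipy.spatial.transform import Rotation as Ro
def go(xyz,yaw):
    """tool-frame shift (mm) and twist to reach TCP xyz with tool y at world angle yaw (deg)"""
    s=telemetry.get_state();q=s["ee_rot"];R=Ro.from_quat([q[1],q[2],q[3],q[0]]).as_matrix()
    d=R.T@(np.array(xyz)-s["tool_pos"])*1000
    a=np.degrees(np.arctan2(R[1,1],R[0,1]));tw=(a-yaw+180)%360-180
    print("t",round(s["t"],2),"pos",s["tool_pos"].round(4),"yaw",a.round(1),"tilt",R[:,2].round(3),"F",np.round(s["ft_force"],1),"w",round(s["gripper_width"],3),"gf",round(s["gripper_force"],1),"j",np.round(s["joint_pos"],2))
    print("shift",d.round(1),"twist",np.radians(tw).round(3),"deg",tw.round(1))
E
```

Call:
drive_tool(
  series=[
    [[0,-300,-280,0,1.2],[0,-300,-280,0,1.2],[0,-300,-280,0,1.2],[0,-300,-280,0,1.2],[0,-300,-280,0,1.2],[0,-300,-280,0,1.2],[0,-300,-280,0,1.2],[0,-300,-280,0,1.2],[0,-300,-280,0,1.2],[0,-300,-280,0,1.2]],
  ],
)

```text
t: 0.93
tool_pos: [0.3781, 0.1829, 0.2019]
ee_rot: [0.0, 0.691, 0.723, -0.0]
ft_force: [-0.1, 0.3, -0.5]
gripper_width: 1.002
gripper_force: 0.0
```

```bash
python3 -c "
from h import *
go((.597,-.218,.2),-73)"
```

```text
t 0.93 pos [0.3781 0.1829 0.2019] yaw 2.5 tilt [ 0. -0. -1.] F [-0.1  0.3 -0.5] w 1.002 gf 0.0 j [ 0.42  0.07  1.89 -0.    1.18  0.38]
shift [-410.2  201.     2.1] twist 1.318 deg 75.5
```

Call:
drive_tool(
  series=[
    [[0,-360,176,0,1.2],[0,-360,176,0,1.2],[0,-360,176,0,1.2],[0,-360,176,0,1.2],[0,-360,176,0,1.2],[0,-360,176,0,1.2],[0,-360,176,0,1.2],[0,-360,176,0,1.2],[0,-360,176,0,1.2],[0,-360,176,0,1.2]],
  ],
)

```text
t: 1.77
tool_pos: [0.5727, -0.1691, 0.2012]
ee_rot: [0.0, 0.979, 0.205, -0.0]
ft_force: [1.1, -0.2, 0.1]
gripper_width: 0.998
gripper_force: 0.0
```

```bash
python3 -c "
from h import *
go((.597,-.218,.1),-73)"
```

```text
t 1.77 pos [ 0.5727 -0.1691  0.2012] yaw -66.3 tilt [ 0.    -0.001 -1.   ] F [ 1.1 -0.2  0.1] w 0.998 gf 0.0 j [-0.31  0.35  1.51 -0.    1.27  0.85]
shift [  2.6  54.4 101.2] twist 0.117 deg 6.7
```

Call:
drive_tool(
  series=[
    [[0,2.6,54.4,0,0.117],[0,2.6,54.4,0,0.117],[0,2.6,54.4,0,0.117],[0,2.6,54.4,40,0.117],[0,2.6,54.4,80,0.117],[0,2.6,54.4,109,0.117],[0,2.6,54.4,109,0.117],[0.4,2.6,54.4,109,0.117],[0.8,2.6,54.4,109,0.117],[1,2.6,54.4,109,0.117]],
  ],
)

```text
t: 2.6
tool_pos: [0.5978, -0.2141, 0.0959]
ee_rot: [0.001, 0.988, 0.152, 0.002]
ft_force: [0.9, -0.4, 1.0]
gripper_width: 0.607
gripper_force: 0.0
```

Call:
drive_tool(
  series=[
    [[1,0,0,0,0],[1,0,0,0,0],[1,0,0,0,0],[1,0,0,0,0]],
  ],
)

```text
t: 2.93
tool_pos: [0.5973, -0.2148, 0.0948]
ee_rot: [0.001, 0.988, 0.151, 0.002]
ft_force: [-0.5, 0.1, 6.8]
gripper_width: 0.006
gripper_force: 3.4
```

```bash
python3 -c "
from h import *
go((.597,-.218,.092),-24.5)
p,d=cams.get_image('scene');q=p[150:290,120:320]
cv2.imwrite('pics/s1.png',np.clip(cv2.resize(q,None,fx=4,fy=4)*1.8,0,255).astype(np.uint8))"
```

```text
t 2.93 pos [ 0.5973 -0.2148  0.0948] yaw -72.6 tilt [ 0.004 -0.002 -1.   ] F [-0.5  0.1  6.8] w 0.006 gf 3.4 j [-0.36  0.49  1.58 -0.    1.07  0.9 ]
shift [-1.3  3.   2.8] twist -0.839 deg -48.1
```

View pics/s1.png

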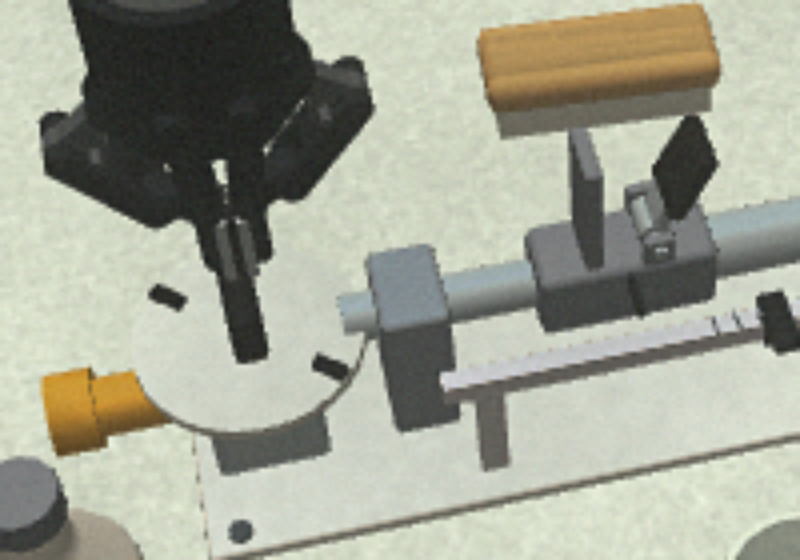

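The crop shows the fingers shut around (237,245), with only the bar's near half visible from (235,280) to (250,358). The opening reads near zero, so I'll check where the TCP falls in this view.

```bash
python3 -c "
from h import *
s=telemetry.get_state();print(s['gripper_width'],s['gripper_force'],s['ft_force'],s['joint_pos'])
f=lambda P:((proj('scene',P)-[120,150])*4).round()
print('tcp',f(s['tool_pos']),'pinch',f(s['tool_pos']+[0,0,.0187]),'barcentre top',f([.5975,-.2187,.124]),'ring top centre',f([.5975,-.2187,.075]))
u=np.array([np.cos(.297),np.sin(.297),0])*.032
for k in(-1,1):print('bar end top',f(np.array([.5975,-.2187,.124])+k*u))
p,d=cams.get_image('scene')
K,R,t=cam('scene')
for (u,v) in [(236,262),(238,272),(240,285),(243,300),(250,345)]:
  x,y=u/4+120,v/4+150;z=d[int(y),int(x)];c=np.linalg.inv(K)@[x,y,1]*z;print((u,v),(R.T@(c-t)).round(3))
"
```

```text
0.0019280085935244437 3.2896551088197157 [ 0.745506   -1.83721479  5.32616993] [-3.63080424e-01  4.89507680e-01  1.57626599e+00  1.15473860e-04
  1.07213102e+00  9.04083464e-01]
tcp [251. 307.] pinch [245. 279.] barcentre top [231. 264.] ring top centre [248. 335.]
bar end top [221. 206.]
bar end top [242. 324.]
(236, 262) [ 0.606 -0.213  0.137]
(238, 272) [ 0.607 -0.213  0.131]
(240, 285) [ 0.607 -0.214  0.122]
(243, 300) [ 0.617 -0.211  0.125]
(250, 345) [ 0.626 -0.209  0.107]
```

```bash
python3 -c "
from h import *
a,_=cams.get_image('scene');b,_=cams.get_image('top')
f=lambda im,x,y:np.clip(cv2.resize(im[y:y+60,x:x+40],None,fx=10,fy=10,interpolation=cv2.INTER_CUBIC)*2.5,0,255).astype(np.uint8)
cv2.imwrite('pics/z1.png',np.hstack([f(a,160,190),f(b,333,175)]))"
```

```text
(no output)
```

View pics/z1.png

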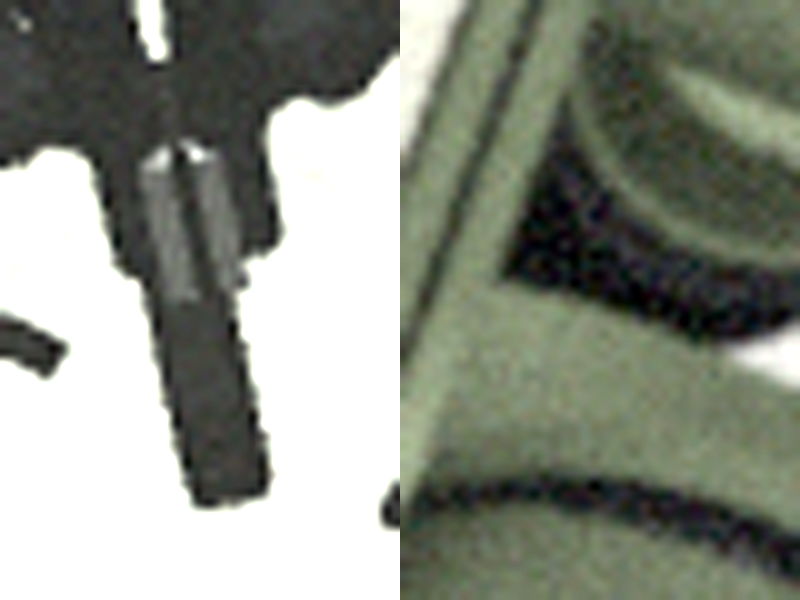

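The zoom shows both grey pads closed together, ending at full-image pixel (178.5,220), with the front half of the bar below them. I'll check against the depth.

```bash
python3 -c "
from h import *
p,d=cams.get_image('scene');K,R,t=cam('scene')
def P(x,y):
  c=np.linalg.inv(K)@[x,y,1]*d[y,x];return R.T@(c-t)
T=telemetry.get_state()['tool_pos'];a=np.radians(-72.6);Y=np.array([np.cos(a),np.sin(a),0]);X=np.array([-Y[1],Y[0],0])
# along-bar, across-bar, height per pixel (mm, rel TCP; z abs)
for v in range(196,242,3):
  print(v,[tuple(int(round(k)) for k in ((P(u,v)-T)@X*1000,(P(u,v)-T)@Y*1000,P(u,v)[2]*1000)) for u in range(168,190,3)])
"
```

```text
196 [(16, 11, 195), (15, 7, 193), (-4, 3, 170), (-1, -2, 172), (10, -7, 183), (9, -11, 181), (4, -15, 174), (7, -20, 176)]
199 [(11, 12, 183), (10, 8, 181), (10, 3, 179), (-6, -1, 160), (10, -6, 176), (10, -10, 176), (6, -15, 169), (5, -19, 166)]
202 [(11, 13, 176), (10, 9, 174), (9, 4, 171), (1, 0, 161), (11, -5, 171), (13, -9, 172), (-136, -13, -1), (-135, -19, -1)]
205 [(9, 14, 167), (11, 10, 168), (9, 6, 164), (8, 1, 161), (8, -3, 160), (5, -8, 155), (3, -13, 152), (-125, -18, 1)]
208 [(-129, 23, 0), (5, 11, 154), (8, 7, 156), (9, 2, 155), (9, -2, 154), (6, -7, 149), (5, -12, 147), (-120, -17, -2)]
211 [(-122, 24, -1), (6, 12, 148), (3, 8, 143), (9, 3, 149), (9, -1, 147), (5, -6, 140), (5, -11, 139), (-110, -16, 1)]
214 [(-113, 25, 1), (6, 14, 140), (5, 9, 138), (9, 4, 141), (9, 0, 140), (9, -5, 138), (5, -10, 132), (-40, -14, 76)]
217 [(-43, 22, 75), (-42, 17, 75), (5, 10, 131), (9, 5, 133), (9, 1, 132), (9, -4, 131), (-37, -8, 73), (-35, -13, 74)]
220 [(-36, 23, 76), (-36, 18, 75), (-35, 13, 74), (6, 7, 123), (10, 2, 127), (-34, -2, 71), (-30, -7, 74), (-27, -12, 76)]
223 [(-32, 24, 73), (-29, 19, 75), (-28, 14, 75), (13, 7, 124), (14, 3, 124), (15, -2, 123), (-22, -6, 75), (-21, -11, 75)]
226 [(-24, 25, 75), (-22, 20, 75), (-21, 15, 75), (18, 8, 123), (20, 4, 124), (21, -1, 123), (-14, -5, 77), (-15, -10, 74)]
229 [(-16, 26, 76), (-17, 21, 74), (-15, 16, 74), (25, 9, 123), (25, 5, 122), (28, 0, 124), (-10, -4, 74), (-8, -9, 75)]
232 [(-12, 27, 73), (-10, 22, 74), (-8, 17, 75), (29, 10, 121), (29, 6, 119), (30, 1, 119), (-3, -3, 75), (-1, -8, 75)]
235 [(-4, 28, 75), (-2, 23, 77), (-2, 18, 75), (0, 13, 76), (30, 7, 113), (29, 2, 110), (28, -3, 107), (3, -7, 73)]
238 [(3, 28, 76), (3, 23, 75), (5, 19, 75), (5, 14, 74), (31, 8, 106), (30, 3, 103), (29, -2, 101), (12, -6, 76)]
241 [(7, 29, 73), (10, 24, 75), (10, 20, 74), (12, 15, 75), (13, 10, 75), (15, 5, 76), (16, 0, 75), (18, -5, 75)]
```

```bash
python3 -c "
from h import *
p,d=cams.get_image('scene');K,R,t=cam('scene')
def P(x,y):
  c=np.linalg.inv(K)@[x,y,1]*d[y,x];return R.T@(c-t)
T=telemetry.get_state()['tool_pos'];a=np.radians(-72.6);Y=np.array([np.cos(a),np.sin(a),0]);X=np.array([-Y[1],Y[0],0])
for v in range(150,198,4):
  print(v,[tuple(int(round(k)) for k in ((P(u,v)-T)@X*1000,(P(u,v)-T)@Y*1000,P(u,v)[2]*1000)) for u in range(133,213,10)])
s=telemetry.get_state();print(s['tool_pos'],s['joint_pos'],s['effort'])
print([x for x in dir(bot) if x[0]!='_'])
"
```

```text
150 [(-314, 75, -2), (17, 28, 298), (27, 15, 303), (30, 2, 303), (26, -11, 296), (26, -24, 293), (-279, -51, -1), (-273, -72, -1)]
154 [(-303, 77, -4), (21, 29, 293), (29, 16, 298), (32, 3, 298), (34, -10, 296), (27, -23, 286), (-269, -49, -3), (-263, -70, -3)]
158 [(-288, 77, -1), (19, 31, 284), (31, 17, 292), (35, 4, 293), (33, -9, 288), (28, -22, 279), (7, -36, 255), (-251, -68, -2)]
162 [(-276, 78, -1), (15, 33, 274), (30, 19, 284), (35, 6, 286), (35, -8, 282), (29, -21, 273), (7, -35, 247), (-238, -66, -1)]
166 [(-261, 79, 2), (11, 35, 262), (29, 20, 276), (35, 7, 278), (35, -6, 275), (30, -20, 266), (9, -34, 241), (-14, -50, 214)]
170 [(-251, 80, 1), (8, 36, 251), (29, 21, 269), (34, 8, 270), (35, -5, 267), (30, -19, 258), (11, -33, 235), (2, -48, 222)]
174 [(-238, 81, 2), (6, 38, 241), (28, 23, 260), (34, 9, 262), (35, -4, 259), (7, -18, 227), (9, -32, 224), (3, -47, 215)]
178 [(-12, 56, 218), (7, 40, 234), (8, 26, 232), (32, 11, 252), (9, -2, 224), (16, -16, 228), (-195, -37, 1), (6, -46, 209)]
182 [(-3, 56, 219), (2, 42, 221), (8, 27, 224), (548, -14, 785), (10, -1, 217), (18, -15, 221), (-9, -30, 188), (10, -45, 204)]
186 [(3, 57, 218), (4, 43, 215), (7, 29, 214), (20, 14, 223), (10, 0, 208), (14, -14, 208), (-9, -29, 179), (8, -44, 194)]
190 [(10, 58, 217), (9, 44, 211), (-10, 32, 187), (14, 16, 208), (-172, 7, 2), (13, -13, 199), (6, -28, 187), (10, -43, 186)]
194 [(9, 60, 207), (10, 46, 204), (-9, 34, 179), (15, 17, 201), (-6, 4, 173), (14, -12, 191), (10, -27, 182), (-146, -50, 1)]
[ 0.59726279 -0.21453919  0.09471729] [-3.62992355e-01  4.89582051e-01  1.57622128e+00  4.09536313e-05
  1.07219720e+00  9.04084912e-01] [ 6.03088718e-01 -4.42451763e+01 -1.86907822e+01  2.75114151e-01
  1.90794985e-01  3.07087776e-04]
['Unreachable', 'pinch_z']
```

Call:
drive_tool(
  series=[
    [[0,0,0,0,0],[0,0,0,0,0],[0,0,0,0,0],[0,0,0,0,0],[0,0,0,0,0],[0,0,0,0,0]],
  ],
)

```text
t: 3.73
tool_pos: [0.5958, -0.214, 0.0925]
ee_rot: [-0.0, 0.989, 0.151, -0.0]
ft_force: [0.0, 0.5, 0.2]
gripper_width: 0.85
gripper_force: 0.0
```

```bash
python3 -c "
from h import *
go((.597,-.218,.092),-73)
a,d=cams.get_image('scene')
cv2.imwrite('pics/z2.png',np.clip(cv2.resize(a[150:260,120:240],None,fx=5,fy=5,interpolation=cv2.INTER_CUBIC)*2.5,0,255).astype(np.uint8))
K,R,t=cam('scene');T=telemetry.get_state()['tool_pos']
v,u=np.mgrid[150:260,120:260];z=d[150:260,120:260]
c=np.stack([u,v,np.ones_like(u)],-1)@np.linalg.inv(K).T*z[...,None];P=(c-t)@R
an=np.radians(-72.6);Y=np.array([np.cos(an),np.sin(an),0]);X=np.array([-Y[1],Y[0],0])
l=(P-T)@X;w=(P-T)@Y;h=P[...,2]
for s in(1,-1):
  m=(abs(l)<.025)&(s*w>.03)&(s*w<.08)&(h>.085)&(h<.3);print(s,m.sum(),np.percentile(h[m],[0,1,5,20]).round(3))
"
```

```text
t 3.73 pos [ 0.5958 -0.214   0.0925] yaw -72.6 tilt [-0.001  0.    -1.   ] F [0.  0.5 0.2] w 0.85 gf 0.0 j [-0.36  0.49  1.58  0.    1.07  0.9 ]
shift [-0.   4.2  0.5] twist 0.007 deg 0.4
1 1093 [0.129 0.137 0.149 0.181]
-1 1297 [0.085 0.085 0.086 0.088]
```

View pics/z2.png

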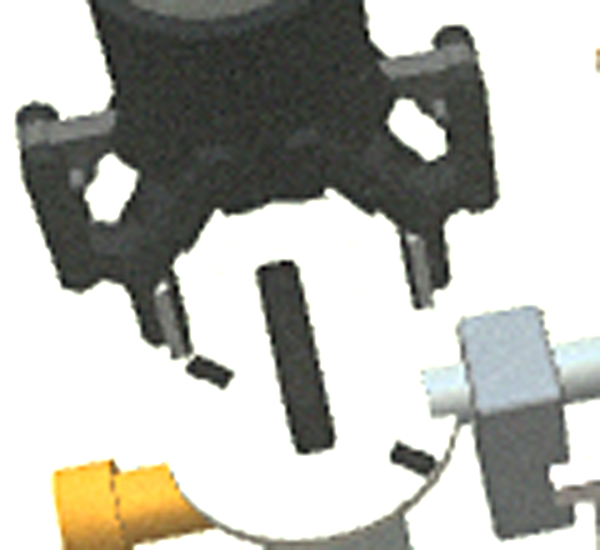

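The open fingertips, at crop (180,355) and (425,305), stand about 27 mm higher than the reported TCP implies. They had closed on top of the bar, and the bar has not moved. I'll go about 25 mm lower than the reported z suggests.

Call:
drive_tool(
  series=[
    [[0,0,4,8,0],[0,0,4,16,0],[0,0,4,24,0],[0,0,4,24,0],[0.4,0,4,24,0],[0.7,0,4,24,0],[1,0,4,24,0],[1,0,4,24,0],[1,0,4,24,0],[1,0,4,24,0]],
  ],
)

```text
t: 4.62
tool_pos: [0.5977, -0.2183, 0.0695]
ee_rot: [0.001, 0.988, 0.152, 0.001]
ft_force: [-1.8, -1.9, 9.2]
gripper_width: 0.149
gripper_force: 60.7
```

Call:
drive_tool(
  series=[
    [[1,0,0,0,0],[1,0,0,0,0],[1,0,0,0,0]],
  ],
)

```text
t: 4.87
tool_pos: [0.5976, -0.2183, 0.0695]
ee_rot: [0.001, 0.988, 0.151, 0.0]
ft_force: [0.1, -3.0, 2.4]
gripper_width: 0.153
gripper_force: 59.9
```

```bash
python3 -c "
from h import *
go((.5975,-.2187,.0685),-24.5)"
```

```text
t 4.87 pos [ 0.5976 -0.2183  0.0695] yaw -72.6 tilt [ 0.001 -0.001 -1.   ] F [ 0.1 -3.   2.4] w 0.153 gf 59.9 j [-0.37  0.52  1.6  -0.    1.02  0.9 ]
shift [-0.3  0.4  1. ] twist -0.839 deg -48.1
```

Call:
drive_tool(
  series=[
    [[1,0,0,0,-0.1],[1,0,0,0,-0.2],[1,0,0,0,-0.3],[1,0,0,0,-0.4],[1,0,0,0,-0.5],[1,0,0,0,-0.6],[1,0,0,0,-0.7],[1,0,0,0,-0.8],[1,0,0,0,-0.84],[1,0,0,0,-0.84]],
  ],
)

```text
t: 5.7
tool_pos: [0.5976, -0.2183, 0.0695]
ee_rot: [0.001, 0.841, 0.541, 0.0]
ft_force: [-0.0, -2.8, 3.7]
gripper_width: 0.151
gripper_force: 60.0
```

Call:
drive_tool(
  series=[
    [[1,0,0,0,0],[1,0,0,0,0],[0,0,0,0,0],[0,0,0,0,0],[0,0,0,0,0],[0,0,0,0,0],[0,0,0,-40,0],[0,0,0,-80,0],[0,0,0,-120,0],[0,0,0,-150,0]],
  ],
)

```text
t: 6.53
tool_pos: [0.5979, -0.2177, 0.2223]
ee_rot: [0.001, 0.841, 0.541, 0.001]
ft_force: [0.9, -0.0, 0.9]
gripper_width: 1.0
gripper_force: 0.0
```

```bash
python3 -c "
from h import *
go((.552,-.0,.2),-74)"
```

```text
t 6.53 pos [ 0.5979 -0.2177  0.2223] yaw -24.5 tilt [ 0.003 -0.001 -1.   ] F [ 0.9 -0.   0.9] w 1.0 gf 0.0 j [-0.37  0.41  1.38  0.    1.35  0.06]
shift [ 179.1 -132.    22.1] twist 0.865 deg 49.5
```

```bash
python3 -c "
from h import *
go((.549,-.0495,.2),-74)
p,_=cams.get_image('scene');q,_=cams.get_image('top')
cv2.imwrite('pics/sv.png',p);cv2.imwrite('pics/tv.png',q)
S=p[200:270,145:345];g=cv2.cvtColor(p,6)
m=(g<32).astype(np.uint8);m[:195]=0;m[265:]=0;m[:,:150]=0;m[:,335:]=0
n,l,st,ce=cv2.connectedComponentsWithStats(m)
for i in range(1,n):
  if st[i,4]>8: print(st[i],ce[i].round(1))
cv2.imwrite('pics/sv4.png',np.clip(cv2.resize(S,None,fx=4,fy=4,interpolation=cv2.INTER_CUBIC)*2.,0,255).astype(np.uint8))
"
```

```text
t 6.53 pos [ 0.5979 -0.2177  0.2223] yaw -24.5 tilt [ 0.003 -0.001 -1.   ] F [ 0.9 -0.   0.9] w 1.0 gf 0.0 j [-0.37  0.41  1.38  0.    1.35  0.06]
shift [ 132.8 -114.2   22.1] twist 0.865 deg 49.5
[284 195  13  10  82] [289.5 198.6]
[161 208  37  26 470] [178.8 220.9]
[277 219   5  10  28] [278.6 223.5]
[158 221   8   6  27] [161.3 223.7]
[309 223  11  15 101] [314.1 230.2]
[198 239   9   6  29] [202.1 241.5]
```

View pics/sv4.png

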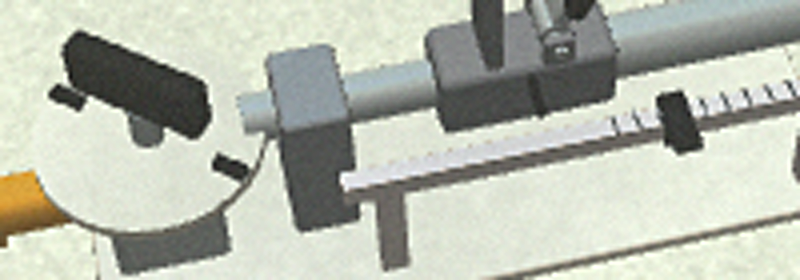

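The handle now runs from crop (70,45) to (205,110), roughly parallel to the ribs at (67,96) and (232,167). I'll measure its angle from the top edge, and the pointer and marker as well.

Call:
drive_tool(
  series=[
    [[0,133,-114,10,0.865],[0,133,-114,10,0.865],[0,133,-114,10,0.865],[0,133,-114,10,0.865],[0,133,-114,10,0.865],[0,133,-114,10,0.865],[0,133,-114,10,0.865],[0,133,-114,10,0.865],[0,133,-114,10,0.865]],
  ],
)

```text
t: 7.38
tool_pos: [0.5481, -0.0493, 0.2081]
ee_rot: [-0.0, 0.99, 0.141, -0.001]
ft_force: [0.6, -0.7, -0.4]
gripper_width: 0.998
gripper_force: 0.0
```

```bash
python3 -c "
from h import *
go((.549,-.0495,.09),-74)
for nm,b in(('scene',(155,204,200,240)),('top',(330,180,375,225))):
  p,d=cams.get_image(nm);K,R,t=cam(nm)
  g=cv2.cvtColor(p,6);x0,y0,x1,y1=b
  v,u=np.mgrid[y0:y1,x0:x1];z=d[y0:y1,x0:x1]
  c=np.stack([u,v,np.ones_like(u)],-1)@np.linalg.inv(K).T*z[...,None];P=(c-t)@R
  m=(P[...,2]>.117)&(P[...,2]<.131);Q=np.array([ray(nm,(a,e),.124)[:2] for a,e in zip(u[m],v[m])])
  if len(Q)<20: print(nm,'few');continue
  r=cv2.fitLine((Q*1000).astype(np.float32),cv2.DIST_L2,0,.01,.01).ravel();print(nm,len(Q),'handle ang',np.degrees(np.arctan2(r[1],r[0]))%180,Q.mean(0))
p,_=cams.get_image('top');g=cv2.cvtColor(p,6)
m=(g<40).astype(np.uint8);n,l,st,ce=cv2.connectedComponentsWithStats(m)
for i in range(1,n):
  if 8<st[i,4]<300 and 190<ce[i][1]<230 and 230<ce[i][0]<380: print(st[i],ce[i].round(1))
"
```

```text
t 7.38 pos [ 0.5481 -0.0493  0.2081] yaw -73.8 tilt [-0.002  0.    -1.   ] F [ 0.6 -0.7 -0.4] w 0.998 gf 0.0 j [-0.11  0.28  1.61  0.    1.26  1.18]
shift [  1.    0.6 118.1] twist 0.003 deg 0.2
scene 309 handle ang 65.478134 [ 0.60021184 -0.21796477]
top 198 handle ang 65.75301 [ 0.59558767 -0.21928608]
[340 197  31  22 233] [354.1 206.1]
[332 199   5   4   9] [334.2 200.4]
[315 223  14   8  49] [320.1 227.2]
```

The handle is at 65.6° and the ribs at 65.5°, so the valve is set. Next I descend over the leg.

Call:
drive_tool(
  series=[
    [[0,1,0,35,0],[0,1,0,60,0],[0,1,0,75,0],[0,1,0,90,0],[0,1,0,105,0],[0,1,0,120,0],[0,1,0,120,0],[0,1,0,120,0]],
  ],
)

```text
t: 8.2
tool_pos: [0.5492, -0.0494, 0.0885]
ee_rot: [-0.0, 0.99, 0.139, -0.001]
ft_force: [-0.5, -0.2, 0.3]
gripper_width: 0.998
gripper_force: 0.0
```

```bash
python3 -c "
from h import *
o=np.array([.552,-.06]);y=np.array([-.2756,.9613])
go(tuple(o+.0789*y)+(.088,),-74)
s=telemetry.get_state();d=s['tool_pos'][:2]-o;print('station y of tool',d@y,'x',d@[.9613,.2756])
a,d=cams.get_image('scene')
cv2.imwrite('pics/leg.png',np.clip(cv2.resize(a[110:250,200:360],None,fx=4,fy=4,interpolation=cv2.INTER_CUBIC)*2.,0,255).astype(np.uint8))"
```

```text
t 8.2 pos [ 0.5492 -0.0494  0.0885] yaw -74.0 tilt [-0.002  0.    -1.   ] F [-0.5 -0.2  0.3] w 0.998 gf 0.0 j [-0.11  0.38  1.78  0.    0.98  1.18]
shift [ -0.2 -68.    0.5] twist -0.0 deg -0.0
station y of tool 0.010946970909487382 x 0.0001976141960101997
```

View pics/leg.png

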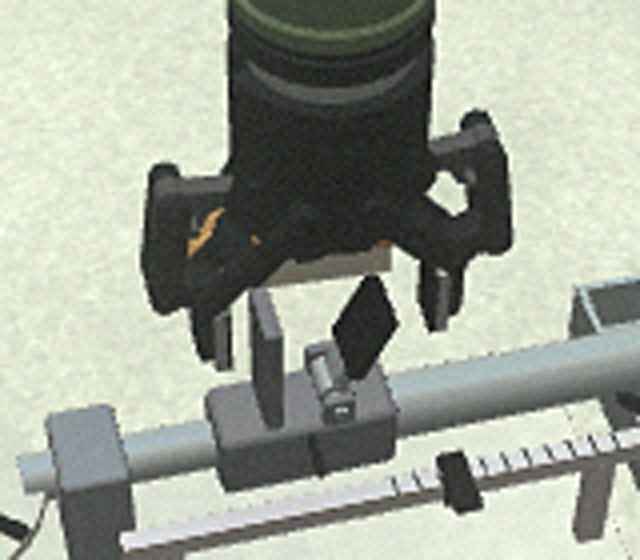

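The crop shows the fingers straddling tab and lever: left finger tip at (222,368), right at (440,325), tab at (268,350), lever at (365,325), marker at (460,480). Now a gentle pull, lever still open.

Call:
drive_tool(
  series=[
    [[0.15,0,0,0,0],[0.15,0,0,0,0],[0.15,0,-6,0,0],[0.15,0,-14,0,0],[0.15,0,-22,0,0],[0.15,0,-30,0,0],[0.15,0,-38,0,0],[0.15,0,-46,0,0],[0.15,0,-54,0,0],[0.15,0,-54,0,0]],
  ],
)

```text
t: 9.08
tool_pos: [0.5344, 0.0034, 0.0897]
ee_rot: [0.001, 0.99, 0.14, 0.0]
ft_force: [0.2, -3.0, 2.0]
gripper_width: 0.849
gripper_force: 1.5
```

```bash
cat >> h.py <<'E'
def look(x0=250,x1=340,y0=195,y1=250):
    o=np.array([.552,-.06]);Y=np.array([-.2756,.9613]);X=np.array([.9613,.2756])
    a,d=cams.get_image('scene');s=telemetry.get_state()
    T=s['tool_pos'][:2]-o;print("t",round(s['t'],2),"tool x,y",(T@X).round(4),(T@Y).round(4),"F",s['ft_force'].round(1),"w",round(s['gripper_width'],3),"gf",round(s['gripper_force'],1))
    g=cv2.cvtColor(a,6);m=np.zeros_like(g);m[y0:y1,x0:x1]=g[y0:y1,x0:x1]<38
    n,l,st,ce=cv2.connectedComponentsWithStats(m)
    for i in range(1,n):
        if st[i,4]>8:
            q=[(ray('scene',ce[i],z)[:2]-o)@np.c_[X,Y]*1000 for z in(.082,.084)]
            print(st[i],ce[i].round(1),"stn xy z82",q[0].round(1),"z84",q[1].round(1))
    return a
def crop(a,x,y,w,h,k,f): cv2.imwrite(f,np.clip(cv2.resize(a[y:y+h,x:x+w],None,fx=k,fy=k,interpolation=cv2.INTER_CUBIC)*2.,0,255).astype(np.uint8))
E
python3 -c "
from h import *
a=look();crop(a,270,150,80,100,6,'pics/l2.png')"
```

```text
t 9.13 tool x,y 0.0007 0.0654 F [-0.  -3.4  2.9] w 0.846 gf 1.5
[290 195   8  17 104] [294.2 202.5] stn xy z82 [-16.5  38.4] z84 [-14.9  37.9]
[313 195   8   5  30] [316.  196.6] stn xy z82 [-20.5  80.2] z84 [-18.9  79.6]
[308 206   4   5  15] [309.1 208.1] stn xy z82 [ 2.4 60.5] z84 [ 4. 60.]
[280 209  45  19 395] [303.  217.9] stn xy z82 [21.1 44.1] z84 [22.6 43.6]
[309 223  12  15 112] [314.2 230.3] stn xy z82 [51.5 55.6] z84 [52.9 55. ]
```

View pics/l2.png

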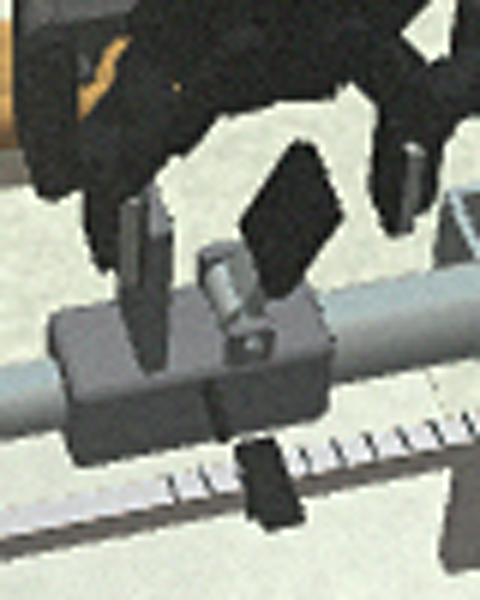

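The crop shows the leg pulled with the lever still open. The pointer's end is at (222,437), full image (306.6,222.4), slightly short of the clip middle at (314,230). The rest will be numeric.

```bash
python3 -c "
from h import *
o=np.array([.552,-.06]);Y=np.array([-.2756,.9613]);X=np.array([.9613,.2756])
f=lambda n,uv,z:((ray(n,uv,z)[:2]-o)@np.c_[X,Y]*1000).round(1)
print('start blade scene',f('scene',(278.6,223.5),.084),'top tip',f('top',(195+329/4-.4,165+190/4-.4),.084))
print('marker scene',f('scene',(314.2,230.3),.0795),'top',f('top',(249.8,211.2),.0795))
print('now tip',f('scene',(306.6,222.4),.084))
sv=cv2.imread('pics/sv.png')
a,_=cams.get_image('scene');g=cv2.cvtColor(a,6).astype(int)
# pointer column per row, darkness-weighted centroid
for v in range(213,225): print(v,g[v,299:314])
g0=cv2.cvtColor(sv,6).astype(int)
print('start')
for v in range(216,230): print(v,g0[v,272:286])
"
```

```text
start blade scene [24.5 -0.5] top tip [32.3 -1.3]
marker scene [49.8 56.2] top [50.3 56.5]
now tip [33.6 47. ]
213 [52 46 43 42 33 26 29 37 38 35 34 36 33 35 32]
214 [36 31 34 35 24 26 29 36 34 37 36 33 36 36 36]
215 [34 34 33 35 27 27 27 36 34 33 35 34 38 37 35]
216 [35 34 35 38 27 24 26 29 32 34 37 37 36 37 33]
217 [37 37 35 37 38 23 22 30 35 36 33 35 34 35 32]
218 [36 34 36 33 37 29 26 22 34 37 34 37 34 36 35]
219 [36 35 37 34 38 36 21 27 29 33 35 35 34 37 36]
220 [36 35 35 38 33 35 22 27 26 36 37 34 33 34 35]
221 [34 33 35 36 38 36 26 26 24 32 36 36 33 39 39]
222 [ 34  36  35  33  34  34  35  22  22  34  58  71  69  94 124]
223 [ 35  34  33  35  37  51  74  40  24  89 123  60  60  38  25]
224 [ 38  74  70  94 123 121 119 119 120 120  31  21  25  25  27]
start
216 [71 71 68 69 65 62 62 59 60 46 45 44 46 51]
217 [63 61 60 57 56 59 57 49 47 46 44 42 39 35]
218 [55 54 51 51 47 35 36 40 34 36 36 37 37 38]
219 [44 40 37 38 36 29 27 36 39 34 38 32 32 34]
220 [38 39 36 38 37 25 25 28 39 38 38 38 38 37]
221 [38 39 38 38 37 27 27 30 37 36 37 38 35 38]
222 [35 36 35 35 38 31 27 25 37 38 37 38 38 35]
223 [40 36 35 40 37 31 26 26 34 37 35 37 36 39]
224 [37 38 38 37 38 36 23 26 31 41 36 34 36 36]
225 [35 37 38 37 38 38 30 27 26 38 38 37 37 38]
226 [37 38 40 40 39 39 30 27 26 33 36 35 33 36]
227 [38 34 34 35 36 34 38 25 25 23 37 41 39 53]
228 [ 37  35  34  36  36  38  42  30  22  44  71 119 120 119]
229 [ 36  39  38  57  69  66 119  85  56 120 116 114 115 113]
```

```bash
python3 -c "
from h import *
o=np.array([.552,-.06]);Y=np.array([-.2756,.9613]);X=np.array([.9613,.2756])
f=lambda uv,z:((ray('scene',uv,z)[:2]-o)@np.c_[X,Y]*1000).round(1)
for a in((278.5,223),(305.2,218),(280,228),(306.7,223)):print(f(a,.084))
"
```

```text
[23.4 -0.4]
[23.7 47.3]
[34.4 -0.5]
[34.9 46.9]
```

Call:
drive_tool(
  series=[
    [[0.15,0,-5,0,0],[0.15,0,-9.3,0,0],[0.15,0,-9.3,0,0],[0.15,0,-9.3,0,0]],
  ],
)

```text
t: 9.52
tool_pos: [0.5324, 0.0114, 0.0893]
ee_rot: [0.0, 0.99, 0.139, 0.0]
ft_force: [-0.3, -2.9, 1.7]
gripper_width: 0.849
gripper_force: 1.6
```

```bash
cat >> h.py <<'E'
def tip():
    """pointer blade y (station mm) from darkness-weighted columns below the sleeve's top edge"""
    o=np.array([.552,-.06]);Y=np.array([-.2756,.9613]);X=np.array([.9613,.2756])
    f=lambda uv,z:(ray('scene',uv,z)[:2]-o)@np.c_[X,Y]*1000
    s=telemetry.get_state();T=s['tool_pos'][:2]-o
    g=cv2.cvtColor(cams.get_image('scene')[0],6).astype(float);r=[]
    for v in range(212,221):
        uc=proj('scene',list(o+X*.024)+[.084])
        w=np.clip(31-g[v,300:318],0,None)
        if w.sum()>6:r.append(f(((w*np.arange(300,318)).sum()/w.sum(),v),.084))
    r=np.array(r);print("blade",r.round(1).tolist(),"median y",np.median(r[:,1]).round(2),"tool y",(T@Y*1000).round(1),"F",s['ft_force'].round(1),"w",round(s['gripper_width'],3),"gf",round(s['gripper_force'],1),"t",round(s['t'],2))
E
python3 -c "
from h import *
tip()"
```

```text
blade [[12.3, 57.0], [14.4, 56.4], [16.7, 56.2], [18.9, 56.1], [21.2, 56.1], [23.4, 55.4], [25.8, 56.1], [27.9, 55.5], [30.3, 56.0]] median y 56.06 tool y 74.0 F [-0.3 -2.9  1.7] w 0.849 gf 1.6 t 9.52
```

Call:
drive_tool(
  series=[
    [[0.18,0,1.3,0,0],[0.21,0,2.6,0,0],[0.24,0,3.8,0,0],[0.27,0,5.1,0,0],[0.3,0,6.4,0,0],[0.33,0,7.7,0,0],[0.36,0,8.9,0,0],[0.36,0,8.9,0,0]],
  ],
)

```text
t: 10.23
tool_pos: [0.5352, 0.0027, 0.0897]
ee_rot: [0.0, 0.99, 0.139, 0.001]
ft_force: [0.7, -4.0, 6.2]
gripper_width: 0.643
gripper_force: 6.6
```

```bash
python3 -c "
from h import *
tip()"
```

```text
blade [[12.3, 57.1], [14.3, 56.1], [16.6, 55.7], [18.9, 55.9], [21.1, 55.5], [23.5, 55.8], [25.8, 56.1], [27.9, 55.2], [30.4, 56.3]] median y 55.95 tool y 64.9 F [ 0.7 -4.   6.2] w 0.643 gf 6.6 t 10.23
```

Call:
drive_tool(
  series=[
    [[0.39,0,1.3,0,0],[0.42,0,2.6,0,0],[0.45,0,3.8,0,0],[0.48,0,5.1,0,0],[0.51,0,6.4,0,0],[0.54,0,7.7,0,0],[0.56,0,8.5,0,0],[0.58,0,9.1,0,0],[0.6,0,9.1,0,0],[0.6,0,9.1,0,0]],
  ],
)

```text
t: 11.12
tool_pos: [0.5382, -0.0059, 0.0904]
ee_rot: [0.0, 0.99, 0.139, 0.001]
ft_force: [0.7, -5.5, 9.6]
gripper_width: 0.41
gripper_force: 33.6
```

```bash
python3 -c "
from h import *
tip()"
```

```text
blade [[12.5, 58.0], [14.3, 56.0], [16.8, 56.7], [18.8, 55.5], [21.3, 56.4], [23.6, 56.4], [25.9, 56.3], [28.2, 56.5], [30.4, 56.3]] median y 56.37 tool y 55.8 F [ 0.7 -5.5  9.6] w 0.41 gf 33.6 t 11.12
```

Call:
drive_tool(
  series=[
    [[0.7,0,0,0,0],[0.85,0,0,0,0],[1,0,0,0,0],[1,0,0,0,0],[1,0,0,0,0],[1,0,0,0,0],[1,0,0,0,0],[1,0,0,0,0]],
  ],
)

```text
t: 11.83
tool_pos: [0.5381, -0.0056, 0.0905]
ee_rot: [-0.0, 0.99, 0.139, 0.001]
ft_force: [-0.0, -4.5, 11.6]
gripper_width: 0.399
gripper_force: 58.6
```

```bash
python3 -c "
from h import *
tip();look()
sv=cv2.imread('pics/sv.png');a,d=cams.get_image('scene');print('marker/ribs diff',np.abs(a[228:245,155:212].astype(int)-sv[228:245,155:212]).mean())"
```

```text
blade [[12.4, 57.6], [14.7, 57.7], [16.7, 56.3], [19.2, 57.1], [21.4, 56.6], [23.8, 57.3], [25.9, 56.4], [28.3, 56.9], [30.5, 56.7]] median y 56.93 tool y 56.1 F [-0.  -4.5 11.6] w 0.399 gf 58.6 t 11.83
t 11.93 tool x,y 0.0016 0.0561 F [ 0.5 -5.2  9.7] w 0.399 gf 58.6
[295 195   9  16  89] [299.6 202.3] stn xy z82 [-14.5  47.7] z84 [-12.9  47.2]
[312 195   7   5  25] [315.4 196.5] stn xy z82 [-20.9  79.2] z84 [-19.3  78.6]
[313 205   4   5  16] [314.2 207. ] stn xy z82 [ 2.  70.1] z84 [ 3.6 69.5]
[285 208  45  30 511] [309.2 219.9] stn xy z82 [27.8 53.4] z84 [29.3 52.9]
marker/ribs diff 2.1437908496732025
```

Call:
drive_tool(
  series=[
    [[1,0,0.6,0,0],[1,0,0.6,0,0],[1,0,0.6,0,0],[1,0,0.6,0,0],[1,0,0.6,0,0]],
  ],
)

```text
t: 12.4
tool_pos: [0.5382, -0.0059, 0.0905]
ee_rot: [-0.0, 0.99, 0.139, 0.001]
ft_force: [1.0, -4.1, 10.8]
gripper_width: 0.399
gripper_force: 58.8
```

```bash
python3 -c "
from h import *
tip();workorder.close_job()"
```

```text
blade [[12.5, 58.1], [14.7, 57.7], [16.8, 56.8], [19.0, 56.4], [21.4, 56.9], [23.5, 56.2], [25.8, 56.0], [28.1, 56.4], [30.3, 56.0]] median y 56.38 tool y 55.8 F [ 1.  -4.1 10.8] w 0.399 gf 58.8 t 12.4
the job is handed in; nothing more can be done
```

The job is handed in at 12.4 s: the valve handle is in line with the ribs (65.6° against 65.5°), the leg is held with its pointer within about 0.2 mm of the clip's middle, and by finger width and grip force the lever is shut and pinched against the tab; a first grip closed on top of the valve bar without turning it and was redone lower.

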